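# Take off a spring-bolted dial guard, set the dial, hang the guard back

## Robot

A 6-joint arm with a two-finger parallel gripper is mounted at the origin on a cart in front of the work surface, level with it; the furniture and walls round the work are solid. World frame = base frame: x ahead of the robot, y to its left, z up, the work surface at z = 0. Lengths are in m, angles in rad, forces in N, time in s.
With the tool pointing down it reaches from about 0.4 to 0.925 m from the base axis. Payload 12.5 kg.
Tool frame: the origin (TCP) lies at the very end of the fingers, on their centre line; the grasp point (between the pads) lies env.pinch_z behind it (env.pinch_z is the distance from the TCP to the grasp point, in m); z points along the fingers, y is the direction in which the jaws open and shut (so a half turn about z gives the same grasp; the last joint's range is limited). The gripper opens to 95 mm and grips with 3 to 60 N. Pads are 20 mm wide; open, the fingers measure 119 mm over their backs; the gripper's body (75 mm by 180 mm) begins 59 mm behind the grasp point.
Start: joints at [-0.106, 0.491, 1.559, -0, 1.092, -0.106], TCP at [0.625, 0, 0.215] pointing down, gripper open.
Joint ranges: [-3.1, 3.1], [-0.84, 2.19], [0.05, 2.79], [-1.13, 4.28], [0.06, 2.93], [-2.69, 2.69]. Speed limits (rad/s): [2.22, 2.22, 2.79, 3.14, 3.14, 3.14].

## Interface

Orientations are given as [roll, pitch, yaw] about the fixed x, y, z axes, in that order (R = Rz(yaw) Ry(pitch) Rx(roll)).
In Python, from rig import env, eyes, workorder, masks_of, tip_of gives the robot as it stands.
- The arm moves only by the shell command python3 -m inch 'ROWS' [OPENING] [FORCE]. ROWS is JSON, a list of rows, each an object with "dp": the shift along the tool's x, y, z in units of 150 mm (1.0 is 150 mm), a list of three; "delta_rot": the turn, a rotation vector about the tool's x, y, z in units of 120 degrees (1.0 is 120 degrees), a list of three. A call has 1 to 5 rows; each row is the pose to reach, as a shift and turn from the pose measured when the call began, along the tool's axes at that moment; what a row does not reach only later rows make up. A row lasts 1/8 s, in which the tool goes at most 62.5 mm and 10.7 degrees, less where a joint would pass 70% of its speed; a pose out of reach is approached as far as the arm can. A call with a number of a shift or a turn outside -1 to 1 is refused whole. A call with a gripper value outside its range is refused whole. OPENING is the opening, from 0 (shut) to 1 (fully open), set as the call begins (- or left out, the last holds). The fingers move at their own pace and stop on an object; FORCE is the grip in N (left out, the last holds). Time passes only in rows, so rows that repeat a pose let the fingers close. It gives the time, the measured TCP pose, the force and the opening at its end, in the units of the state.
- env.sense(): the state, without advancing time (a new reading comes with each control period).
- eyes.grab_frame(name): name is "scene" or "side" or "wrist"; returns a dict with "frame" (480x640x3 uint8, red, green, blue), "depth" (480x640 float32, m along the optical axis (not along the pixel's ray), 0 where there is no reading), "camera_matrix" (3x3 intrinsics, pixels), "R" (3x3) and "t" (3): a world point X has camera coordinates R X + t. Camera axes: x right, y down, z forward; pixel columns grow to the right and rows downward; lengths in m; the calibration is good to about 2 mm. A picture is of the moment at which its call begins.
- workorder.close_job(): hands the job in, once; it reports no verdict.
Trained networks look in the newest picture that a camera, given by its name, has taken for a name from the list of things; names that differ only in an ending like _2 or _b are one class to them, and where a whole thing is asked for, a point or a joint stands for the part that bears it (a point fixed in the world has none). Each returns a list of dicts, best first, with "conf" (0 to 1); they miss things now and then, are a little off and sometimes report something else, mostly with a low value. They report only what shows in the picture. A call takes as long as a camera call. They do not tell look-alikes from the thing itself.
- masks_of(camera, query): "region" (480x640 bool, what is visible of it) and "at" ([row, column] in pixels, amid what is visible of it).
- tip_of(camera, query): "at" ([row, column] in pixels: a listed point, or the origin of a listed thing).
The state is a dict: "time": time; "joint_positions": joint angles; "qvel": joint speeds; "joint_torque": joint torques, N m; "position": TCP position; "orientation": TCP orientation; "contact_force": force on the tool from outside, world axes, zero at the start; "moment": the same for the moment, N m; "finger_gap": finger opening in m.
Only numpy, scipy, OpenCV 4.12 (cv2) and the standard library are available. Lean on these libraries where they do the work, as an engineer would, in place of code of your own. Each camera call takes 0.05 s, during which the arm holds its last target.

## Task

The speed dial of the controller is locked away under a clear guard: pinch the guard's two upright steel tabs together to draw its sprung hinge bolt, take the guard off and stand it upright on the rubber mat, and let go of it. Turn the dial until its pointer stands at the one thick, long mark of the scale, then put the guard back flat over the dial, with its fixed stub in the one hinge lug and the sprung bolt shot fully into the other. Leave the other things on the bench where they are.

Things in the scene. Friction and masses are not known exactly. Their poses are not given: they have to be found in the camera images.
- controller: White fixed box, 170 (x) x 210 (y) x 45 mm high; origin at the centre of its underside, x away from its front, y left, z up. On top, at x = +50 mm, stand two aluminium hinge lugs (30 mm in x, 40 mm high above the top): left lug y = +60 to +75 mm, right lug y = -70 to -85 mm, each with a blind round hole facing the other lug.
- guard_seat (a point): Centre of the controller's top face (45 mm over its origin), axes as the controller's. The guard is home, resting on this face, when its origin is here with the same axes (it has 2 to 3 mm of play along y).
- hole_blind (a point): Centre of the mouth of the left lug's hole, for the guard's fixed stub; axes as the controller's (x +50, y +60, 26 mm above the top face). Hole 14 mm wide with a 2 mm chamfer, 10 mm deep towards +y.
- hole_bolt (a point): Centre of the mouth of the right lug's hole, for the sprung bolt; axes as the controller's (x +50, y -70, 26 mm above the top face). Hole 14 mm wide with a 2 mm chamfer, 10 mm deep towards -y.
- guard: Loose guard, about 0.22 kg: clear plastic hood (x -60 to +30, y -58 to +58 mm, 46 mm high, open below) with a steel hinge bar along its back (x 28 to 64 mm, 34 mm high with its blocks). Origin at the centre of its underside, x to the back (hinge side), y along the hinge, z up. Starts bolted on the controller.
- guard_grip (a point): On the guard at x +50, y 0, z +62 mm: middle of the pinch when the bolt is drawn. Two upright steel tabs, 22 mm wide in x, free from z 34 to 76 mm: fixed tab, outer face y +14; bolt's tab, outer face y -32, sliding to y -14 when drawn. Pinch from above along y: 46 mm wide at first, 28 mm drawn. Keep it pinched to carry the guard.
- stub_tip (a point): End of the fixed stub, 10 mm thick, round-ended, on the guard at x +50, y +67, z +26 mm; it sits 7 mm in the left lug. With the bolt drawn, the guard must shift 8 mm to -y (at most 11) before it can be lifted; to refit, lower it 8 to 10 mm to the -y side of home until it rests, push it to +y until it stops, then let go.
- bolt_tip (a point): Round end of the sprung bolt, 10 mm thick: x +50, y -77, z +26 mm from the guard's origin while the bolt is out (7 mm in the right lug); it moves to y -59 when drawn.
- bolt (a joint): How far the bolt is drawn, m: 0 = out (locked), 0.018 = fully drawn against a stop. The spring pushes back with about 3.3 N at 0 and 9.3 N fully drawn; it shoots out by itself when let go.
- dial (a joint): Angle of the dial, rad: 0 = pointer straight to the controller's front (-x), growing clockwise seen from above; it stays where it is left. The scale has a short mark every 30 degrees; the one thick long mark is at +0.524.
- dial_grip (a point): On the dial's axis (controller x -14, y 0), 74 mm above the bench, at the height to grip its bar; its axes turn with the dial, its -x axis is the pointer. Black bar 40 mm long (x), 12 mm thick, top 82 mm above the bench, on a disc 48 mm across whose top is 52 mm above the bench.
- mat: Flat black rubber mat, fixed, 210 x 210 x 4 mm, to the left of the controller; origin at the centre of its underside. Room for the guard while it is off.
- tally_counter: White tally counter, 52 x 45 x 34 mm, bystander; origin under its centre.
- marker: Marker pen, 134 x 14 x 16 mm, lying behind the mat, bystander.
- screwdriver: Flat screwdriver, 196 mm long, lying at the right, bystander.
- beaker: Glass beaker, 53 x 53 x 68 mm, at the right, bystander.
- bottle_amber: Amber reagent bottle, 60 x 60 x 125 mm, at the back, bystander.
- bottle_white: White reagent bottle, 67 x 67 x 135 mm, at the back, bystander.
Things that resemble listed ones, but are neither listed nor needed, are in the scene too. What is shaped like the guard but orange is not meant.

How it is judged:
By the outcome, as a careful person would: the job done as asked, in the order asked, and still so for the second after the job is handed in, with the robot touching nothing.
It also fails if it takes over 72 s, if anything falls off the work surface, if the arm or the gripper's body presses on something with over 40 N, if the wrist force passes 120 N, or if a joint passes its speed limit or range.

## Working session

There is one attempt and no reset: what is moved stays moved. The work goes in short steps, Python scripts to look and compute and a shell command to move; the robot and the scene stay as the last step left them, time stands still between calls to the robot, and variables do not carry over. Pictures are saved under pics/ and viewed, and the job is handed in when it is done.

```bash
mkdir -p pics; ls; python3 - <<'E'
from rig import env, eyes, workorder, masks_of, tip_of
import cv2,numpy as np
print(env.sense(), env.pinch_z)
for c in ["scene","side","wrist"]:
    f=eyes.grab_frame(c); cv2.imwrite(f"pics/{c}0.png",f["frame"][:,:,::-1]); print(c,f["camera_matrix"],f["R"],f["t"])
E
```

```text
pics
{'time': 0.0, 'joint_positions': array([-1.05615102e-01,  4.91556183e-01,  1.55945009e+00, -8.98662617e-06,
        1.09168231e+00, -1.05580506e-01]), 'qvel': array([ 4.46038839e-04, -2.73274690e-04,  1.59939464e-03, -1.79577667e-05,
       -6.76742848e-04, -1.32193059e-04]), 'joint_torque': array([-9.52334158e-04, -6.12640929e+01, -2.58175153e+01,  6.92750537e-02,
        4.83079045e-02, -1.38641695e-05]), 'position': array([6.24760132e-01, 3.65325317e-05, 2.14063621e-01]), 'orientation': array([-3.14050199e+00, -1.07568157e-04,  1.57076582e+00]), 'contact_force': array([ 0.04457595,  0.0342817 , -0.16005076]), 'moment': array([-0.05253462,  0.06627317, -0.04140601]), 'finger_gap': 0.09477938158153977} 0.0188
scene [[474.70054321   0.         319.41660322]
 [  0.         474.70054321 237.68609769]
 [  0.           0.           1.        ]] [[ 0.72604597 -0.68763427  0.0040444 ]
 [-0.38757445 -0.41406877 -0.8236098 ]
 [ 0.56801698  0.59641107 -0.56714244]] [-0.41491352  0.25519801  0.87458613]
side [[446.83402397   0.         320.35047281]
 [  0.         446.83402397 239.95871911]
 [  0.           0.           1.        ]] [[-0.99808813  0.06118384 -0.00875379]
 [ 0.04430674  0.6095266  -0.79152652]
 [-0.04309296 -0.79040108 -0.61107212]] [0.55107565 0.07895726 1.03495603]
wrist [[419.39224083   0.         322.02040554]
 [  0.         419.39224083 243.28748217]
 [  0.           0.           1.        ]] [[ 9.99999373e-01  5.36994547e-04 -9.82864168e-04]
 [ 7.69710071e-04 -9.66991721e-01  2.54806631e-01]
 [-8.13591743e-04 -2.54807227e-01 -9.66991528e-01]] [-0.62548398 -0.03037826  0.38925321]
```

View pics/scene0.png

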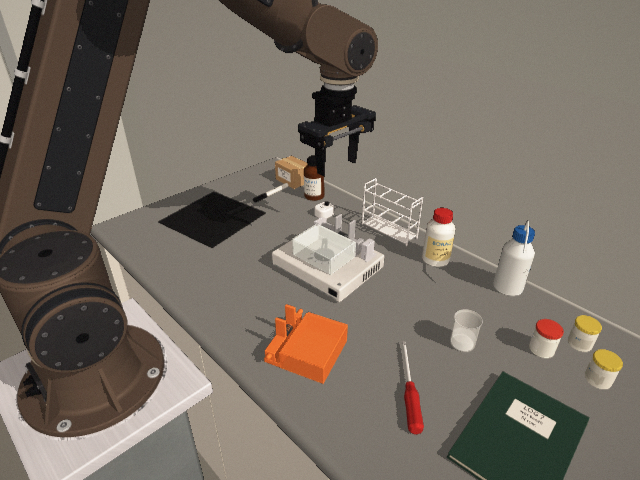

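View pics/side0.png

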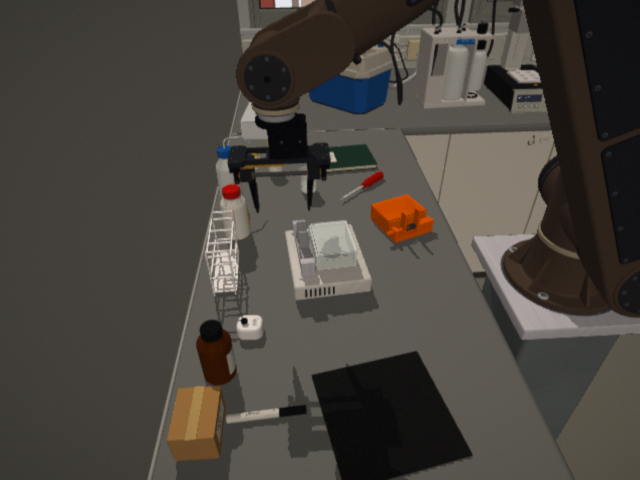

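View pics/wrist0.png

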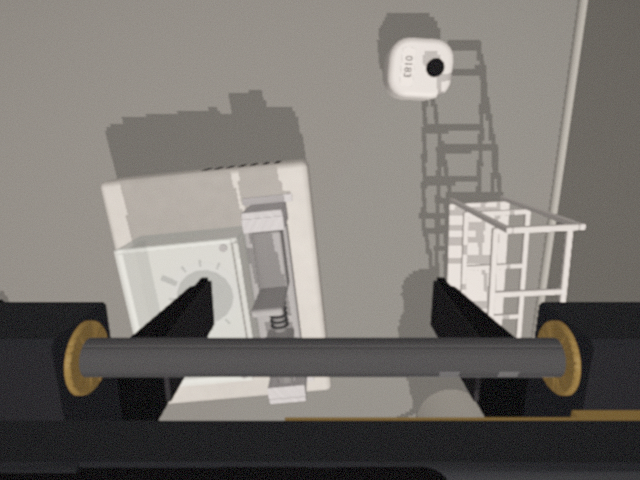

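```bash
cat > h.py <<'E'
from rig import env, eyes, workorder, masks_of, tip_of
import cv2,numpy as np
def ray(f,at):
    K,R,t=f["camera_matrix"],f["R"],f["t"]
    d=np.linalg.solve(K,[at[1],at[0],1.0]); return -R.T@t, R.T@d
def atz(f,at,z):
    o,d=ray(f,at); return o+d*(z-o[2])/d[2]
def dep(f,at):
    o,d=ray(f,at); return o+d*f["depth"][int(round(at[0])),int(round(at[1]))]
def tri(l):
    A=np.zeros((3,3));b=np.zeros(3)
    for f,at in l:
        o,d=ray(f,at);d=d/np.linalg.norm(d);P=np.eye(3)-np.outer(d,d);A+=P;b+=P@o
    X=np.linalg.solve(A,b)
    return X,[np.linalg.norm(np.cross(X-ray(f,a)[0],ray(f,a)[1]/np.linalg.norm(ray(f,a)[1]))) for f,a in l]
def proj(f,X):
    c=f["R"]@np.asarray(X)+f["t"]; p=f["camera_matrix"]@c; return p[:2]/p[2]
def save(f,name,roi=None,s=1):
    im=f["frame"][:,:,::-1]
    if roi: im=im[roi[0]:roi[1],roi[2]:roi[3]]
    cv2.imwrite(f"pics/{name}.png",cv2.resize(im,None,fx=s,fy=s,interpolation=cv2.INTER_CUBIC))
E
python3 - <<'E'
from h import *
np.set_printoptions(precision=4,suppress=True)
F={c:eyes.grab_frame(c) for c in ["scene","side","wrist"]}
hz={"controller":0,"guard_seat":.045,"hole_blind":.071,"hole_bolt":.071,"guard":.045,"stub_tip":.071,"bolt_tip":.071,"guard_grip":.107,"dial_grip":.074,"mat":0,"tally_counter":0}
for n,z in hz.items():
    for c in F:
        for r in tip_of(c,n)[:3]:
            print(n,c,np.array(r["at"]),round(r["conf"],2),"atz",atz(F[c],r["at"],z))
E
```

```text
controller scene [265.6 325.6] 0.6 atz [ 0.5413 -0.0537  0.    ]
controller side [264.7 324.7] 0.73 atz [ 0.5373 -0.0715  0.    ]
guard_seat side [251.6 324.4] 0.66 atz [ 0.5383 -0.0659  0.045 ]
guard_seat side [190.3 360.2] 0.66 atz [ 0.4199 -0.3295  0.045 ]
hole_blind scene [224.6 321.2] 0.73 atz [0.5835 0.0068 0.071 ]
hole_blind scene [269.4 327.1] 0.16 atz [ 0.4704 -0.1304  0.071 ]
hole_blind side [264.5 306.9] 0.92 atz [0.5809 0.007  0.071 ]
hole_bolt scene [247.  363.4] 0.72 atz [ 0.5892 -0.1281  0.071 ]
hole_bolt side [227.5 300.6] 0.61 atz [ 0.5909 -0.1292  0.071 ]
hole_bolt wrist [374.2 290.7] 0.68 atz [ 0.5995 -0.1261  0.071 ]
guard scene [254.9 327.6] 0.79 atz [ 0.5324 -0.0688  0.045 ]
guard scene [350.4 305.9] 0.72 atz [ 0.299  -0.2514  0.045 ]
guard side [222.1 399.9] 0.96 atz [ 0.3403 -0.1697  0.045 ]
guard side [253.4 328.3] 0.67 atz [ 0.5298 -0.0587  0.045 ]
guard wrist [294.4 224.6] 0.98 atz [ 0.5417 -0.0648  0.045 ]
stub_tip scene [225.8 318.9] 0.89 atz [0.5757 0.0067 0.071 ]
stub_tip scene [356.8 268.9] 0.84 atz [ 0.2271 -0.2359  0.071 ]
stub_tip side [217.  432.9]
[... 535 characters left out ...]
07 ]
guard_grip side [212.  417.5] 0.69 atz [ 0.3146 -0.1215  0.107 ]
guard_grip side [234.1 299.5] 0.56 atz [ 0.594 -0.055  0.107]
guard_grip wrist [317.4 271.4] 0.94 atz [ 0.5896 -0.0577  0.107 ]
dial_grip side [234.1 298.8] 0.69 atz [ 0.5958 -0.0992  0.074 ]
mat scene [214.6 213.8] 0.97 atz [0.4736 0.3305 0.    ]
mat scene [252.5 329.6] 0.61 atz [ 0.5859 -0.0221  0.    ]
mat side [408.9 383.5] 0.79 atz [ 0.4626  0.313  -0.    ]
tally_counter scene [212.3 321.5] 0.49 atz [0.7044 0.1317 0.    ]
tally_counter side [331.5 248.5] 0.72 atz [0.7058 0.1239 0.    ]
tally_counter wrist [ 74.  415.7] 0.74 atz [0.7058 0.1188 0.    ]
tally_counter wrist [228.9 269.6] 0.67 atz [ 0.5766 -0.0171  0.    ]
```

```bash
python3 - <<'E'
from h import *
f=eyes.grab_frame("scene"); save(f,"scene_c",(200,310,260,400),5)
f=eyes.grab_frame("side"); save(f,"side_c",(200,310,270,450),4)
E
```

```text
(no output)
```

View crops.

View pics/scene_c.png

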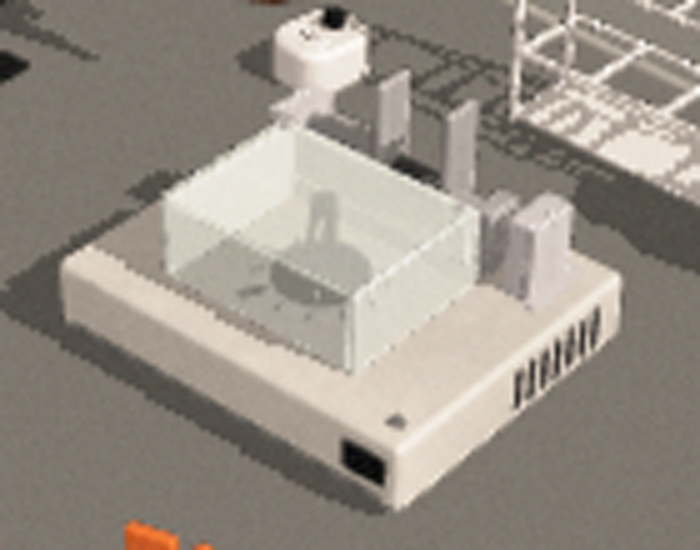

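```bash
python3 - <<'E'
from h import *
np.set_printoptions(precision=4,suppress=True)
f=eyes.grab_frame("wrist")
for p in [(185,103),(160,305),(388,330)]: print(p,atz(f,p,.045))
A,B,C=[atz(f,p,.045) for p in [(185,103),(160,305),(388,330)]]
print(np.linalg.norm(A-B),np.linalg.norm(B-C),np.arctan2(*(B-A)[[1,0]]),np.arctan2(-(B-C)[0],(B-C)[1]))
save(f,"wrist_c",(140,420,90,350),2.9)
# depth check on top face
print(dep(f,(200,150)),dep(f,(210,310)),dep(f,(60,250)))
E
```

```text
(185, 103) [0.4493 0.0293 0.045 ]
(160, 305) [0.6124 0.0492 0.045 ]
(388, 330) [ 0.6334 -0.1569  0.045 ]
0.16431277413338696 0.20712780227431937 0.1214096255486366 0.10142433010293603
[0.4855 0.017  0.044 ] [0.616  0.0085 0.0426] [ 0.5647  0.1298 -0.    ]
```

View pics/wrist_c.png

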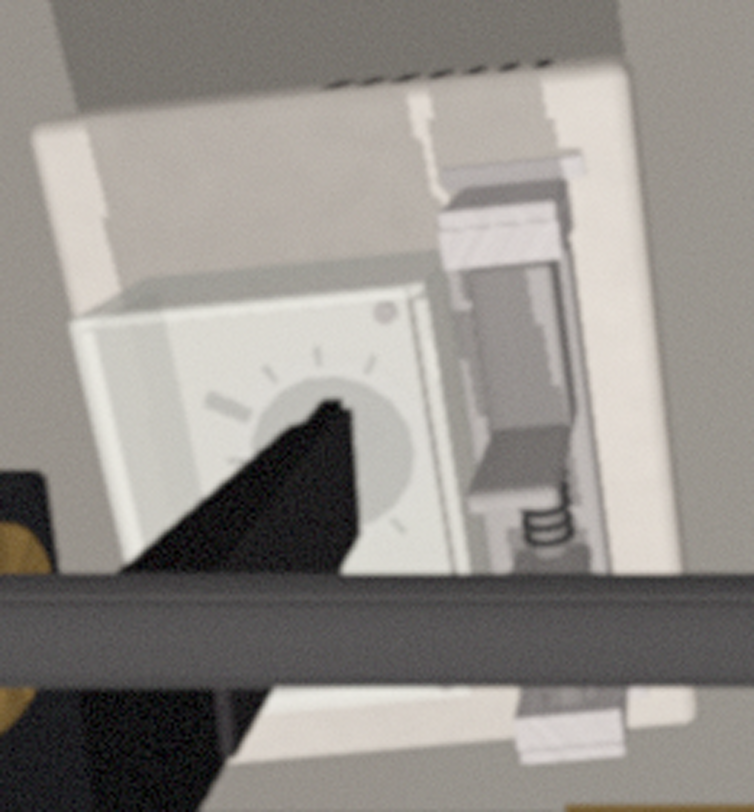

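Could be taken for the guard: the clear hood on the white controller, scene (327,250), and the orange look-alike, scene (306,345). I choose the clear one on the controller with the two steel tabs. The crop confirms it: the tabs are at crop (393,115) and (460,150), and the lug is at (545,250).

```bash
python3 -m inch '[{"dp":[-0.38,-0.25,0],"delta_rot":[0,0,-0.4]},{"dp":[-0.38,-0.25,0],"delta_rot":[0,0,-0.4]},{"dp":[-0.38,-0.25,0],"delta_rot":[0,0,-0.4]},{"dp":[-0.38,-0.25,0],"delta_rot":[0,0,-0.4]},{"dp":[-0.38,-0.25,0],"delta_rot":[0,0,-0.4]}]' 1
python3 -m inch '[{"dp":[0,0,0],"delta_rot":[0,0,-0.4]},{"dp":[0,0,0],"delta_rot":[0,0,-0.4]},{"dp":[0,0,0],"delta_rot":[0,0,-0.4]},{"dp":[0,0,0],"delta_rot":[0,0,-0.4]},{"dp":[0,0,0],"delta_rot":[0,0,-0.4]}]'
python3 - <<'E'
from h import *
f=eyes.grab_frame("wrist"); save(f,"w1"); print(env.sense())
E
```

```text
time: 2.72
position: [0.5875, -0.0571, 0.2147]
orientation: [3.141, 0.0, 2.413]
contact_force: [0.1, 0.5, -0.0]
finger_gap: 0.0952
time: 3.35
position: [0.5875, -0.0571, 0.2148]
orientation: [-3.141, 0.0, -3.028]
contact_force: [-0.6, 0.2, 0.0]
finger_gap: 0.0951
{'time': 3.4, 'joint_positions': array([-2.08706997e-01,  4.41217046e-01,  1.64678867e+00, -9.71850868e-06,
        1.05334238e+00, -1.89609323e+00]), 'qvel': array([-0.00063851,  0.00029072,  0.00336341, -0.00147962, -0.00114118,
        0.15642668]), 'joint_torque': array([ 1.41710375e-02, -5.72163463e+01, -2.51188105e+01, -2.93216226e-02,
        7.56920711e-02,  6.51830547e-01]), 'position': array([ 0.58750941, -0.05706982,  0.21475347]), 'orientation': array([-3.14150649e+00,  2.29028582e-04, -3.02499793e+00]), 'contact_force': array([ 0.02025795, -0.31033937, -0.05332287]), 'moment': array([0.14921563, 0.01330459, 0.0629114 ]), 'finger_gap': 0.09553829922748706}
```

View pics/w1.png

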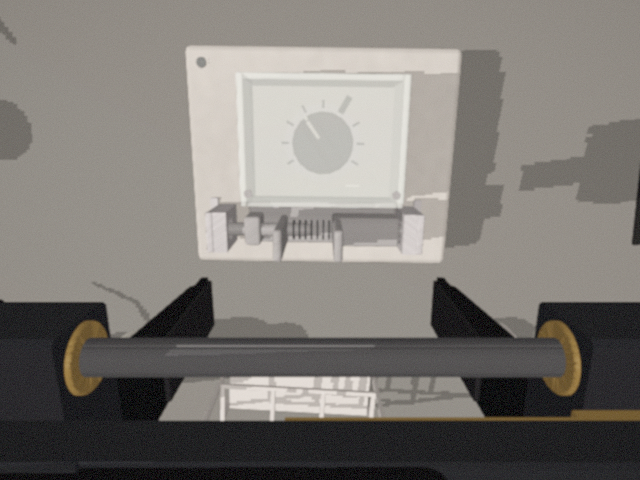

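```bash
python3 - <<'E'
from h import *
np.set_printoptions(precision=4,suppress=True)
f=eyes.grab_frame("wrist"); print(env.sense()["orientation"],env.sense()["position"])
save(f,"w2",(30,280,170,480),2.5)
g=cv2.cvtColor(f["frame"],cv2.COLOR_RGB2GRAY).astype(float)
for n in ["guard_seat","hole_blind","hole_bolt","guard","stub_tip","bolt_tip","guard_grip","dial_grip","controller"]:
    z={"controller":0,"guard_seat":.045,"hole_blind":.071,"hole_bolt":.071,"guard":.045,"stub_tip":.071,"bolt_tip":.071,"guard_grip":.107,"dial_grip":.074}[n]
    for r in tip_of("wrist",n)[:2]: print(n,r["at"],round(r["conf"],2),atz(f,r["at"],z))
C=[atz(f,p,.045) for p in [(47,187),(49,461),(263,444),(260,198)]]
for c in C: print(c)
C=np.array(C); print(C.mean(0),np.linalg.norm(C-np.roll(C,-1,0),axis=1))
for a,b in [(0,1),(3,2)]: d=C[b]-C[a]; print("yaw from y edge",np.arctan2(-d[0],d[1]))
for a,b in [(0,3),(1,2)]: d=C[b]-C[a]; print("yaw x edge",np.arctan2(d[1],d[0]))
E
```

```text
[-3.1415  0.0003 -3.0316] [ 0.5875 -0.0571  0.2148]
guard_seat [229.4, 222.1] 0.69 [ 0.604 -0.14   0.045]
hole_blind [234.4, 399.8] 0.73 [0.5854 0.0013 0.071 ]
hole_bolt [224.6, 230.5] 0.93 [ 0.5929 -0.1283  0.071 ]
guard [163.9, 323.8] 0.76 [ 0.5411 -0.0626  0.045 ]
stub_tip [231.3, 408.4] 0.68 [0.5822 0.0075 0.071 ]
stub_tip [228.6, 230.0] 0.3 [ 0.5961 -0.1284  0.071 ]
bolt_tip [230.2, 221.8] 0.72 [ 0.5981 -0.1346  0.071 ]
guard_grip [241.8, 321.4] 0.81 [ 0.589  -0.0588  0.107 ]
[ 0.4678 -0.1739  0.045 ]
[0.4454 0.029  0.045 ]
[0.6112 0.0482 0.045 ]
[ 0.6329 -0.1588  0.045 ]
[ 0.5393 -0.0639  0.045 ] [0.2041 0.167  0.2081 0.1658]
yaw from y edge 0.11028030366610872
yaw from y edge 0.10458530183170672
yaw x edge 0.09128714929787912
yaw x edge 0.11527667766064906
```

View pics/w2.png

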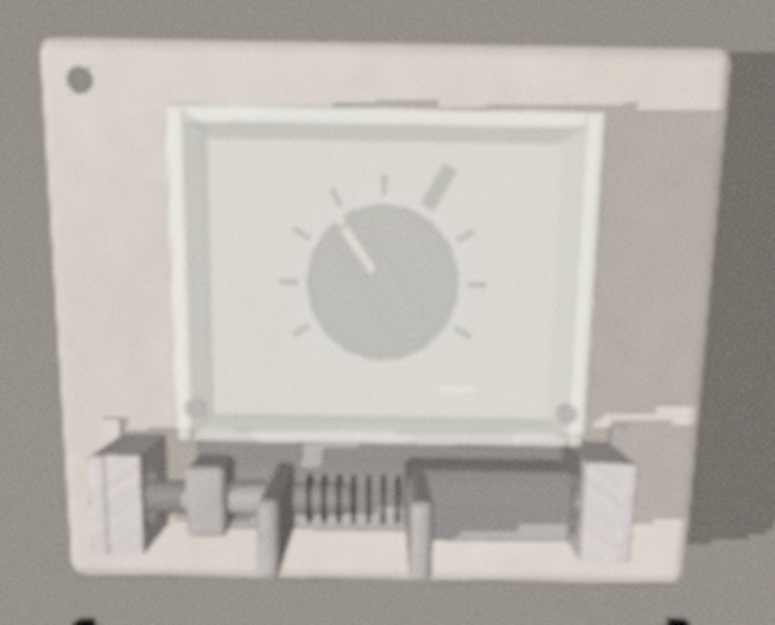

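```bash
python3 -m inch '[{"dp":[-0.01,-0.012,0.3],"delta_rot":[0,0,0]},{"dp":[-0.01,-0.012,0.6],"delta_rot":[0,0,0]},{"dp":[-0.01,-0.012,0.845],"delta_rot":[0,0,0]},{"dp":[-0.01,-0.012,0.845],"delta_rot":[0,0,0]}]' 1
python3 - <<'E'
from h import *
f=eyes.grab_frame("wrist"); save(f,"w3")
f=eyes.grab_frame("side"); save(f,"s3",(170,310,250,450),4)
print(env.sense()["position"],env.sense()["contact_force"])
E
```

```text
time: 4.4
position: [0.5881, -0.0585, 0.086]
orientation: [3.14, -0.004, -3.033]
contact_force: [0.1, -0.1, 0.2]
finger_gap: 0.0953
[ 0.58970997 -0.05879681  0.08891735] [-0.08965616 -1.19111948  0.5160389 ]
```

View pics/w3.png

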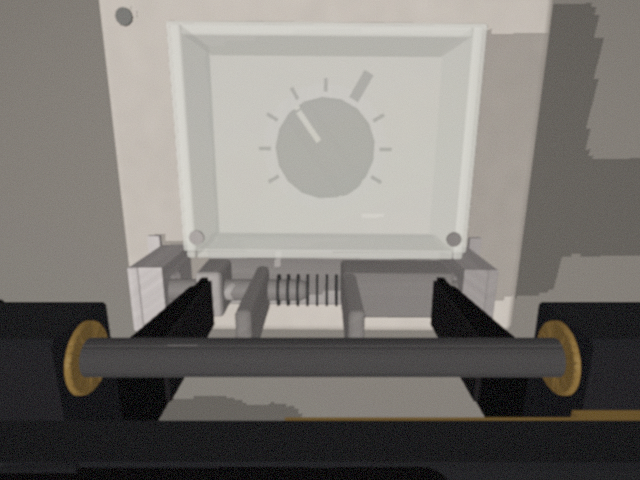

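View pics/s3.png

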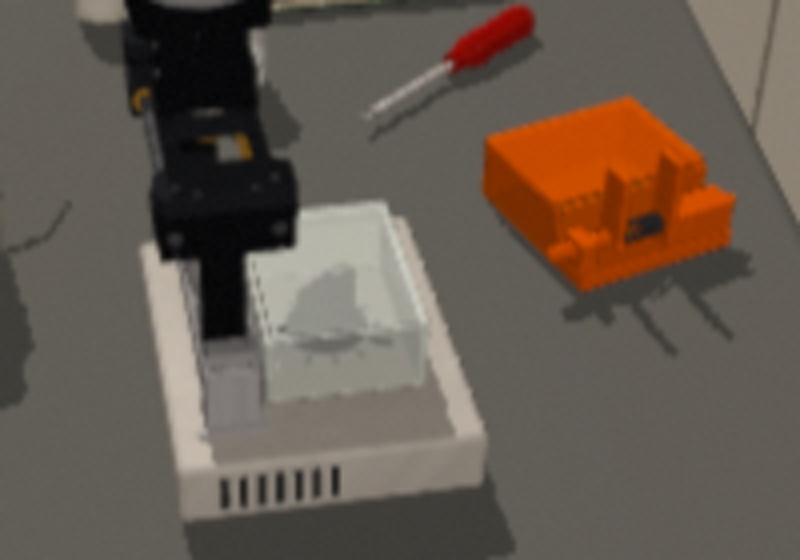

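```bash
python3 -m inch '[{"dp":[0,0,0],"delta_rot":[0,0,0]},{"dp":[0,0,0],"delta_rot":[0,0,0]},{"dp":[0,0,0],"delta_rot":[0,0,0]},{"dp":[0,0,0],"delta_rot":[0,0,0]},{"dp":[0,0,0],"delta_rot":[0,0,0]}]' 0.2 45
python3 - <<'E'
from h import *
f=eyes.grab_frame("wrist"); save(f,"w4")
print(env.sense()["position"],env.sense()["contact_force"],env.sense()["finger_gap"])
E
```

```text
time: 5.12
position: [0.59, -0.0592, 0.0892]
orientation: [-3.14, 0.001, -3.033]
contact_force: [0.4, -4.0, 3.2]
finger_gap: 0.0505
[ 0.58999294 -0.05931298  0.08917737] [ 0.6931441  -4.96302163  3.42191265] 0.047043286554734616
```

View pics/w4.png

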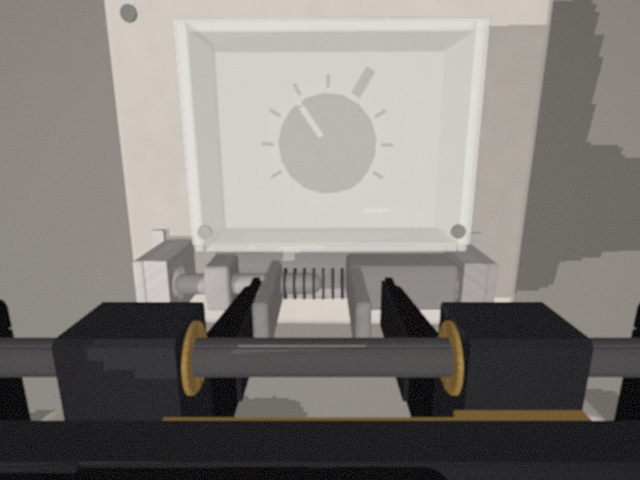

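```bash
python3 -m inch '[{"dp":[0,0,0],"delta_rot":[0,0,0]},{"dp":[0,0,0],"delta_rot":[0,0,0]},{"dp":[0,0,0],"delta_rot":[0,0,0]},{"dp":[0,0,0],"delta_rot":[0,0,0]},{"dp":[0,0,0],"delta_rot":[0,0,0]}]' 0.2 45
python3 - <<'E'
from h import *
f=eyes.grab_frame("wrist"); save(f,"w5")
print(env.sense()["position"],env.sense()["contact_force"],env.sense()["finger_gap"])
E
```

```text
time: 5.8
position: [0.59, -0.0589, 0.0893]
orientation: [-3.141, 0.002, -3.033]
contact_force: [-0.2, 3.4, 5.1]
finger_gap: 0.0268
[ 0.59003547 -0.05891458  0.08936408] [-0.59804747  3.23577625  6.22278251] 0.026920668853146167
```

View pics/w5.png

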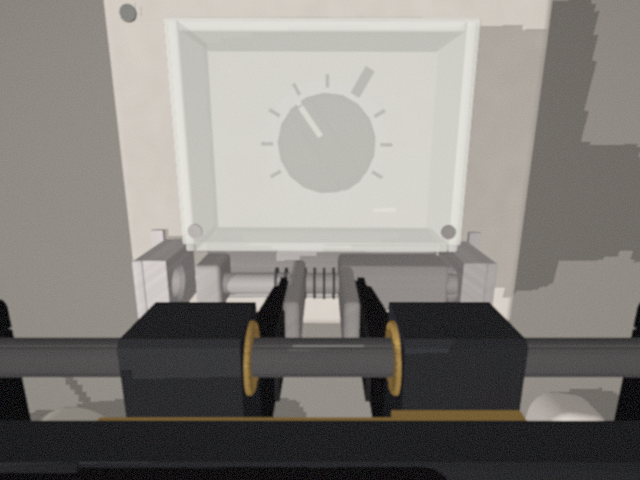

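```bash
python3 -m inch '[{"dp":[0,-0.02,-0.003],"delta_rot":[0,0,0]},{"dp":[0,-0.045,-0.005],"delta_rot":[0,0,0]},{"dp":[0,-0.045,-0.005],"delta_rot":[0,0,0]},{"dp":[0,-0.045,-0.005],"delta_rot":[0,0,0]}]' 
python3 - <<'E'
from h import *
f=eyes.grab_frame("wrist"); save(f,"w6")
f=eyes.grab_frame("side"); save(f,"s6",(170,310,250,450),4)
print(env.sense()["position"],env.sense()["contact_force"],env.sense()["finger_gap"])
E
```

```text
time: 6.35
position: [0.5906, -0.0658, 0.0899]
orientation: [-3.141, 0.001, -3.033]
contact_force: [0.2, 0.5, -2.5]
finger_gap: 0.027
[ 0.59071461 -0.06565902  0.09002003] [-0.11121042  0.23697542 -1.56546168] 0.026697221120874234
```

View pics/w6.png

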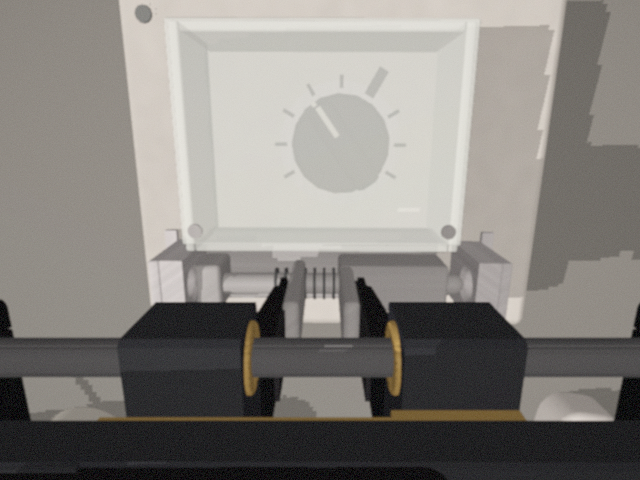

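View pics/s6.png

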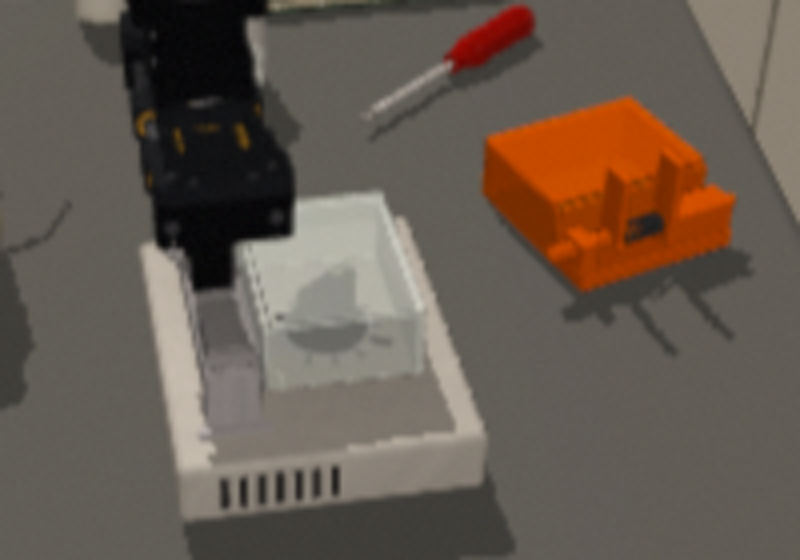

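```bash
python3 -m inch '[{"dp":[0,0,-0.03],"delta_rot":[0,0,0]},{"dp":[0,0,-0.07],"delta_rot":[0,0,0]},{"dp":[0,0,-0.1],"delta_rot":[0,0,0]}]' 
python3 -m inch '[{"dp":[0,0,-0.15],"delta_rot":[0,0,0]},{"dp":[0,0,-0.35],"delta_rot":[0,0,0]},{"dp":[0,0,-0.6],"delta_rot":[0,0,0]},{"dp":[0,0,-0.6],"delta_rot":[0,0,0]}]' 
python3 - <<'E'
from h import *
np.set_printoptions(precision=4,suppress=True)
f=eyes.grab_frame("wrist"); save(f,"w7")
f=eyes.grab_frame("side"); save(f,"s7")
print(env.sense()["position"],env.sense()["orientation"],env.sense()["contact_force"],env.sense()["finger_gap"])
# mat from depth/masks
F={c:eyes.grab_frame(c) for c in ["scene","side"]}
for c in F:
  m=masks_of(c,"mat")[0]; cnt,_=cv2.findContours(m["region"].astype(np.uint8),0,1); k=max(cnt,key=cv2.contourArea)
  q=cv2.approxPolyDP(k,0.03*cv2.arcLength(k,True),True)[:,0]
  P=np.array([atz(F[c],(v,u),.004) for u,v in q]); print(c,m["conf"],q.tolist());print(P,P.mean(0))
E
```

```text
time: 6.82
position: [0.5908, -0.0656, 0.1056]
orientation: [-3.141, 0.002, -3.033]
contact_force: [0.4, -0.5, -1.2]
finger_gap: 0.0267
time: 7.32
position: [0.5916, -0.0657, 0.1985]
orientation: [-3.139, 0.007, -3.033]
contact_force: [-0.1, 0.4, -2.1]
finger_gap: 0.0266
[ 0.5903 -0.0655  0.1954] [-3.1407  0.0019 -3.0329] [ 0.2648  0.1162 -1.7041] 0.02716642288046716
scene 0.87 [[264, 212], [211, 192], [160, 222], [212, 247]]
[[0.5819 0.2395 0.004 ]
 [0.5363 0.4411 0.004 ]
 [0.3416 0.3924 0.004 ]
 [0.3806 0.195  0.004 ]] [0.4601 0.317  0.004 ]
side 0.56 [[417, 351], [312, 375], [341, 479], [472, 454]]
[[0.378  0.1985 0.004 ]
 [0.5821 0.2391 0.004 ]
 [0.5471 0.4259 0.004 ]
 [0.3385 0.4016 0.004 ]] [0.4614 0.3163 0.004 ]
```

View pics/w7.png

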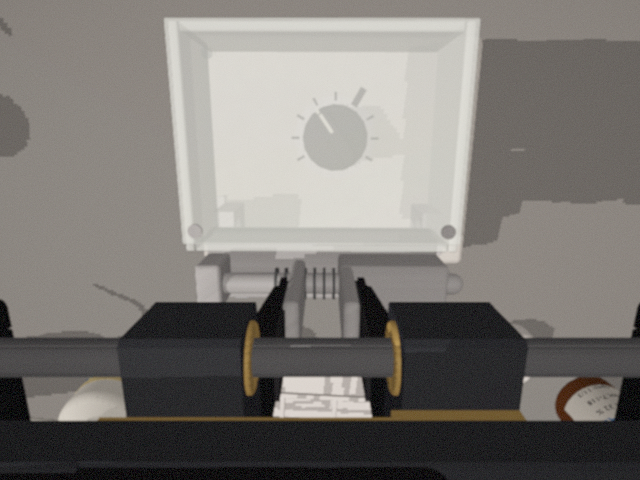

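View pics/s7.png

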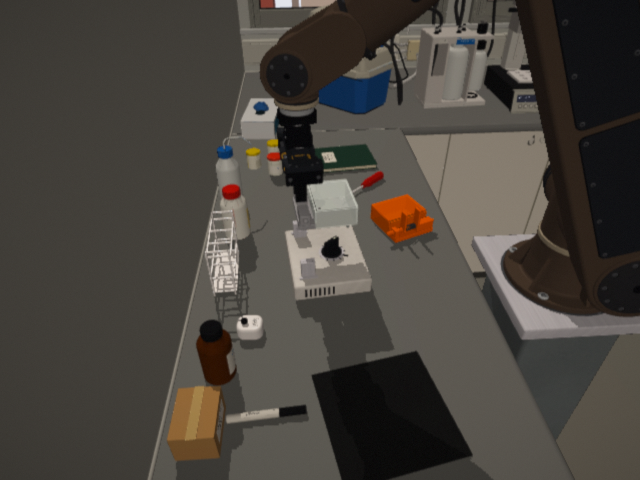

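```bash
python3 -m inch '[{"dp":[0.02,0.15,0],"delta_rot":[0,0,0]},{"dp":[0.04,0.35,0],"delta_rot":[0,0,0]},{"dp":[0.06,0.55,0],"delta_rot":[0,0,0]},{"dp":[0.08,0.78,0],"delta_rot":[0,0,0]},{"dp":[0.1,1.0,0],"delta_rot":[0,0,0]}]' 
python3 -m inch '[{"dp":[0.02,0.25,0],"delta_rot":[0,0,0]},{"dp":[0.04,0.45,0.0],"delta_rot":[0,0,0]},{"dp":[0.06,0.65,0.1],"delta_rot":[0,0,0]},{"dp":[0.08,0.85,0.2],"delta_rot":[0,0,0]},{"dp":[0.1,1.0,0.3],"delta_rot":[0,0,0]}]' 
python3 -m inch '[{"dp":[0.02,0.2,0.1],"delta_rot":[0,0,0]},{"dp":[0.03,0.4,0.2],"delta_rot":[0,0,0]},{"dp":[0.03,0.58,0.3],"delta_rot":[0,0,0]},{"dp":[0.03,0.58,0.3],"delta_rot":[0,0,0]}]'
```

```text
time: 8.25
position: [0.5581, 0.084, 0.194]
orientation: [-3.142, -0.001, -3.033]
contact_force: [1.3, -0.6, -3.6]
finger_gap: 0.0267
time: 8.88
position: [0.5255, 0.2334, 0.1481]
orientation: [-3.142, -0.002, -3.032]
contact_force: [-0.1, 1.3, -2.7]
finger_gap: 0.0273
time: 9.38
position: [0.5097, 0.3211, 0.1016]
orientation: [-3.141, -0.004, -3.029]
contact_force: [0.0, -0.1, -2.1]
finger_gap: 0.0268
```

```bash
python3 -m inch '[{"dp":[0,0,0.15],"delta_rot":[0,0,0]},{"dp":[0,0,0.28],"delta_rot":[0,0,0]},{"dp":[0,0,0.31],"delta_rot":[0,0,0]}]' 
python3 - <<'E'
from h import *
f=eyes.grab_frame("side"); save(f,"s8")
f=eyes.grab_frame("scene"); save(f,"c8",(150,300,130,330),4)
print(env.sense()["position"],env.sense()["contact_force"])
E
```

```text
time: 9.75
position: [0.5087, 0.3206, 0.0543]
orientation: [-3.14, -0.006, -3.029]
contact_force: [-0.5, 0.3, -1.6]
finger_gap: 0.0268
[0.50933684 0.32079555 0.05519494] [-0.90505884 -0.58460535 -1.68341016]
```

View pics/s8.png

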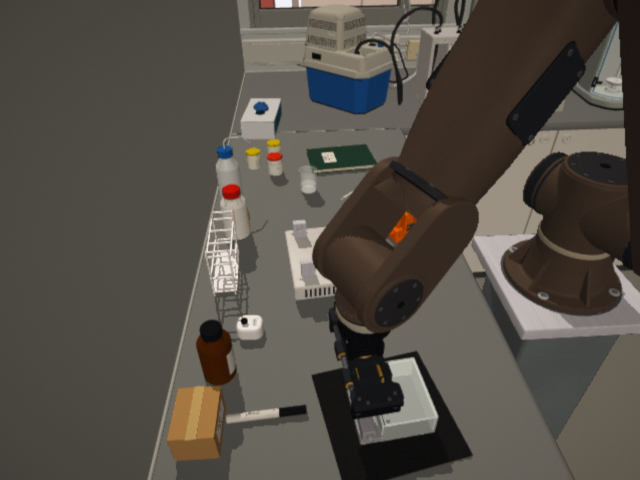

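View pics/c8.png

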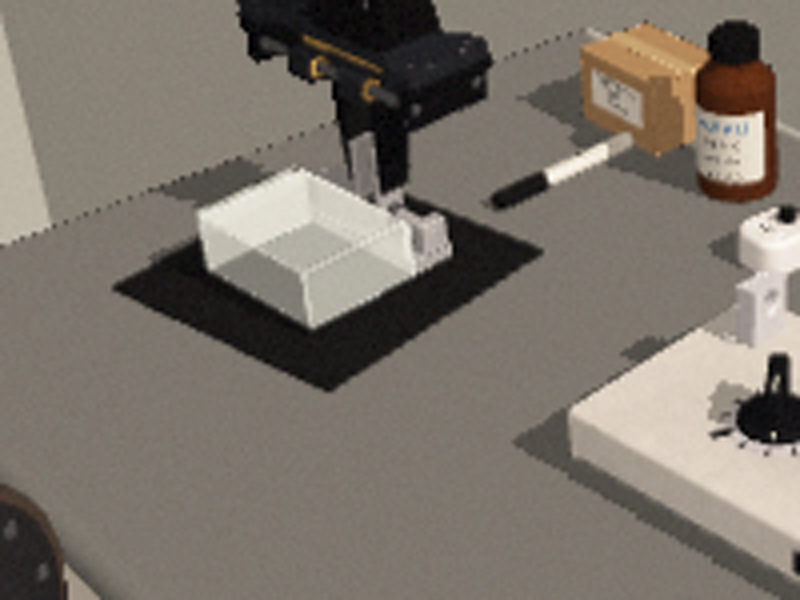

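```bash
python3 -m inch '[{"dp":[0,0,0.02],"delta_rot":[0,0,0]},{"dp":[0,0,0.04],"delta_rot":[0,0,0]},{"dp":[0,0,0.04],"delta_rot":[0,0,0]}]';python3 -m inch '[{"dp":[0,0,0.01],"delta_rot":[0,0,0]},{"dp":[0,0,0.01],"delta_rot":[0,0,0]}]'
```

```text
time: 10.22
position: [0.5093, 0.3208, 0.0493]
orientation: [-3.141, -0.005, -3.029]
contact_force: [-0.5, 0.2, -3.0]
finger_gap: 0.0266
time: 10.48
position: [0.5095, 0.3209, 0.0484]
orientation: [-3.141, -0.004, -3.029]
contact_force: [-2.3, 0.9, 4.8]
finger_gap: 0.027
```

```bash
python3 -m inch '[{"dp":[0,0,0],"delta_rot":[0,0,0]},{"dp":[0,0,0],"delta_rot":[0,0,0]},{"dp":[0,0,0],"delta_rot":[0,0,0]},{"dp":[0,0,0],"delta_rot":[0,0,0]},{"dp":[0,0,0],"delta_rot":[0,0,0]}]' 0.85; python3 -m inch '[{"dp":[0,0,0],"delta_rot":[0,0,0]},{"dp":[0,0,0],"delta_rot":[0,0,0]},{"dp":[0,0,0],"delta_rot":[0,0,0]},{"dp":[0,0,-0.1],"delta_rot":[0,0,0]},{"dp":[0,0,-0.3],"delta_rot":[0,0,0]}]'
python3 - <<'E'
from h import *
f=eyes.grab_frame("wrist"); save(f,"w9")
f=eyes.grab_frame("side"); save(f,"s9")
E
```

```text
time: 11.1
position: [0.5095, 0.321, 0.0484]
orientation: [-3.141, -0.004, -3.029]
contact_force: [-0.0, 0.3, 0.7]
finger_gap: 0.0713
time: 11.72
position: [0.5093, 0.3208, 0.0939]
orientation: [-3.14, -0.005, -3.029]
contact_force: [-0.2, 1.3, 0.4]
finger_gap: 0.0809
```

View pics/w9.png

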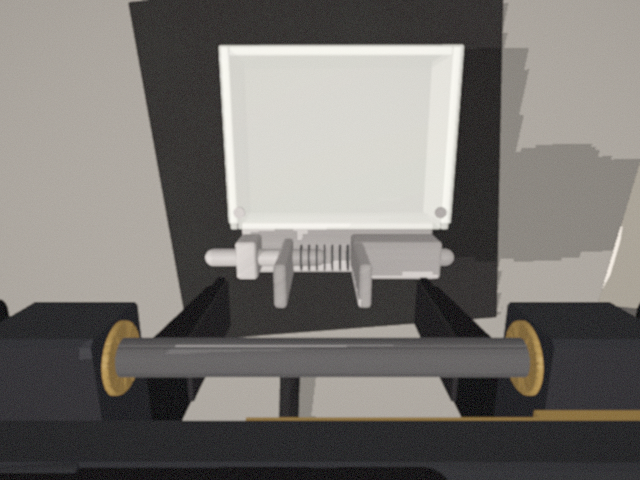

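```bash
python3 -m inch '[{"dp":[0,0,-0.25],"delta_rot":[0,0,0]},{"dp":[-0.02,-0.25,-0.5],"delta_rot":[0,0,0]},{"dp":[-0.04,-0.5,-0.8],"delta_rot":[0,0,0]},{"dp":[-0.06,-0.75,-0.8],"delta_rot":[0,0,0]},{"dp":[-0.08,-1,-0.8],"delta_rot":[0,0,0]}]' 1
python3 -m inch '[{"dp":[-0.04,-0.3,0],"delta_rot":[0,0,0]},{"dp":[-0.06,-0.6,0],"delta_rot":[0,0,0]},{"dp":[-0.08,-0.8,0],"delta_rot":[0,0,0]},{"dp":[-0.1,-1,0],"delta_rot":[0,0,0]}]'
python3 -m inch '[{"dp":[-0.02,-0.25,0],"delta_rot":[0,0,0]},{"dp":[-0.04,-0.5,0],"delta_rot":[0,0,0]},{"dp":[-0.04,-0.63,0],"delta_rot":[0,0,0]},{"dp":[-0.04,-0.63,0],"delta_rot":[0,0,0]},{"dp":[-0.04,-0.63,0],"delta_rot":[0,0,0]}]'
python3 - <<'E'
from h import *
np.set_printoptions(precision=4,suppress=True)
f=eyes.grab_frame("wrist"); save(f,"w10");print(env.sense()["position"],env.sense()["orientation"])
for r in tip_of("wrist","dial_grip")[:2]: print(r["at"],r["conf"],atz(f,r["at"],.074))
f=eyes.grab_frame("side"); save(f,"s10")
E
```

```text
time: 12.45
position: [0.5397, 0.1727, 0.2177]
orientation: [3.14, 0.002, -3.029]
contact_force: [-0.1, 0.4, 0.8]
finger_gap: 0.0951
time: 12.95
position: [0.5715, 0.0241, 0.2177]
orientation: [3.14, 0.003, -3.029]
contact_force: [-0.4, 0.5, -0.9]
finger_gap: 0.0947
time: 13.58
position: [0.5878, -0.0681, 0.2176]
orientation: [3.14, 0.002, -3.029]
contact_force: [1.2, -0.4, 0.0]
finger_gap: 0.0953
[ 0.5878 -0.068   0.2176] [ 3.1401  0.0025 -3.0284]
[141.9, 337.7] 0.65 [ 0.523  -0.0653  0.074 ]
```

View pics/w10.png

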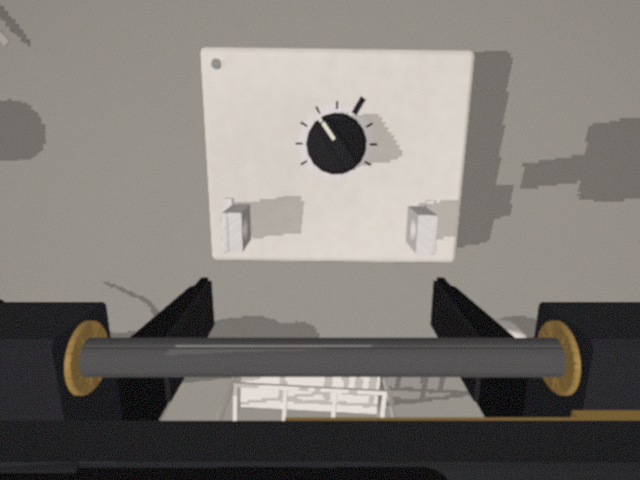

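View pics/s10.png

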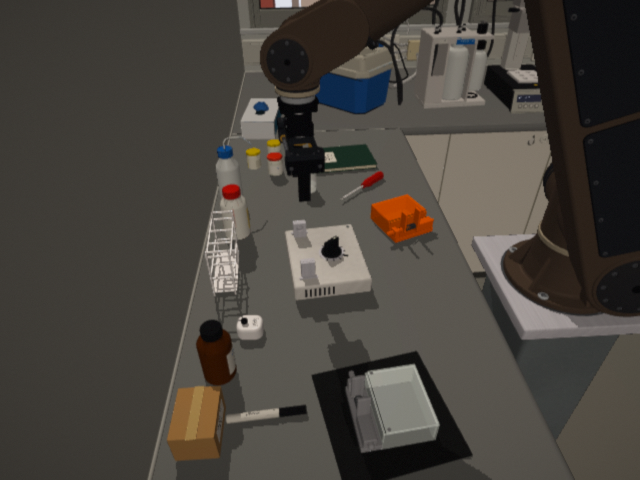

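```bash
python3 - <<'E'
from h import *
f=eyes.grab_frame("wrist"); save(f,"w11",(85,190,280,400),6)
E
```

```text
(no output)
```

View pics/w11.png

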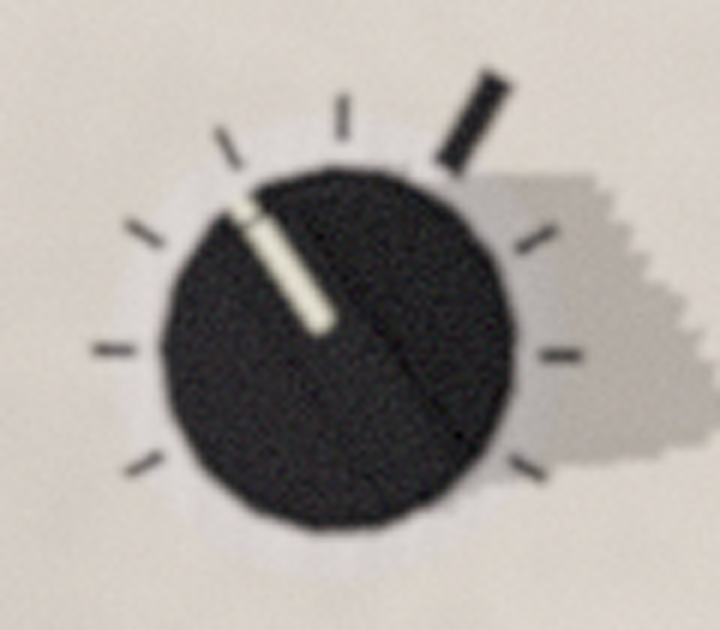

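```bash
python3 - <<'E'
from h import *
np.set_printoptions(precision=4,suppress=True)
f=eyes.grab_frame("wrist")
c=lambda x,y:(85+y/6,280+x/6)
def ang(a,b,z):
    A,B=atz(f,c(*a),z),atz(f,c(*b),z); d=B-A; return A,B,np.arctan2(d[1],d[0])
for n,a,b,z in [("ptr",(325,325),(258,222),.082),("thick",(447,163),(497,78),.045),("zero",(343,138),(343,95),.045)]:
    A,B,t=ang(a,b,z); print(n,A,B,t)
L,R=atz(f,c(165,350),.052),atz(f,c(515,350),.052); T,Bt=atz(f,c(340,168),.052),atz(f,c(340,528),.052)
print((L+R)/2,(T+Bt)/2,np.linalg.norm(L-R),np.linalg.norm(T-Bt))
# opposite marks: 90deg marks
for a,b in [((115,349),(560,356)),((145,465),(535,240)),((145,232),(528,468))]:
    A,B=atz(f,c(*a),.045),atz(f,c(*b),.045); print((A+B)/2, np.linalg.norm(A-B), np.arctan2(*(B-A)[[1,0]]))
E
```

```text
ptr [ 0.5215 -0.0684  0.082 ] [ 0.5108 -0.0776  0.082 ] -2.432211807918886
thick [ 0.4999 -0.054   0.045 ] [ 0.4888 -0.049   0.045 ] 2.7180718532874613
zero [ 0.4984 -0.0678  0.045 ] [ 0.4931 -0.0685  0.045 ] -3.0184620825851316
[ 0.5248 -0.0652  0.052 ] [ 0.5249 -0.0652  0.052 ] 0.04532674711406791 0.04536382445827573
[ 0.5253 -0.0652  0.045 ] 0.05886366429148346 1.6693238288421361
[ 0.5254 -0.0652  0.045 ] 0.058930586977720384 2.198436360856866
[ 0.5251 -0.0651  0.045 ] 0.059274839224458004 1.1467914929488203
```

```bash
python3 -m inch '[{"dp":[0.2,0.03,0.1],"delta_rot":[0,0,-0.08]},{"dp":[0.414,0.066,0.3],"delta_rot":[0,0,-0.16]},{"dp":[0.414,0.066,0.5],"delta_rot":[0,0,-0.24]},{"dp":[0.414,0.066,0.6],"delta_rot":[0,0,-0.285]},{"dp":[0.414,0.066,0.6],"delta_rot":[0,0,-0.285]}]' 1
python3 - <<'E'
from h import *
np.set_printoptions(precision=4,suppress=True)
f=eyes.grab_frame("wrist"); save(f,"w12");s=env.sense();print(s["position"],s["orientation"],s["joint_positions"])
f=eyes.grab_frame("scene"); save(f,"c12",(120,320,240,440),3)
E
```

```text
time: 14.45
position: [0.525, -0.065, 0.1268]
orientation: [3.141, 0.002, -2.432]
contact_force: [-0.2, 0.5, 1.4]
finger_gap: 0.0951
[ 0.5255 -0.0651  0.1276] [-3.1415  0.0027 -2.4333] [-0.2492  0.4678  1.8881  0.0031  0.7841 -2.5305]
```

View pics/w12.png

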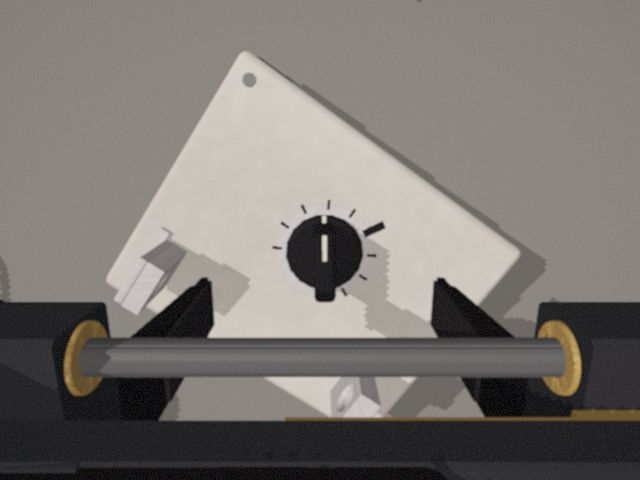

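View pics/c12.png

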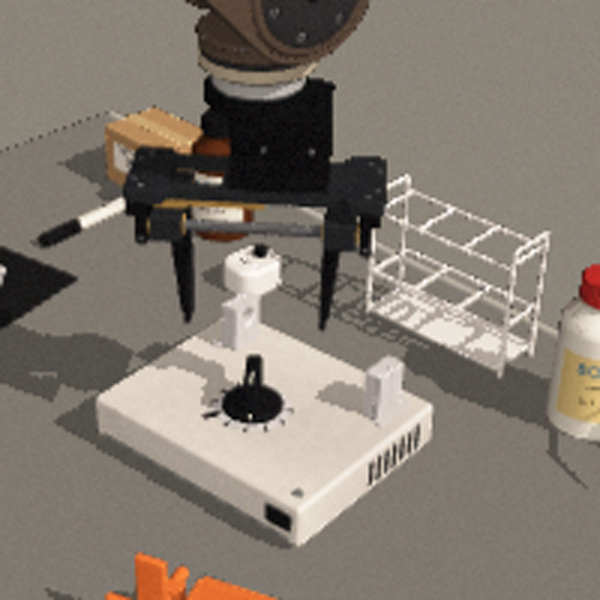

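```bash
python3 -m inch '[{"dp":[0,0,0.1],"delta_rot":[0,0,0]},{"dp":[0,0,0.25],"delta_rot":[0,0,0]},{"dp":[0,0,0.4],"delta_rot":[0,0,0]},{"dp":[0,0,0.455],"delta_rot":[0,0,0]},{"dp":[0,0,0.455],"delta_rot":[0,0,0]}]' 0.4 20
python3 -m inch '[{"dp":[0,0,0],"delta_rot":[0,0,0]},{"dp":[0,0,0],"delta_rot":[0,0,0]},{"dp":[0,0,0],"delta_rot":[0,0,0]},{"dp":[0,0,0],"delta_rot":[0,0,0]},{"dp":[0,0,0],"delta_rot":[0,0,0]}]' 0.05 20
python3 -m inch '[{"dp":[0,0,0],"delta_rot":[0,0,0]},{"dp":[0,0,0],"delta_rot":[0,0,0]},{"dp":[0,0,0],"delta_rot":[0,0,0]}]'
```

```text
time: 15.18
position: [0.5259, -0.0651, 0.0595]
orientation: [-3.141, 0.003, -2.434]
contact_force: [0.6, -0.4, -0.2]
finger_gap: 0.0506
time: 15.8
position: [0.5247, -0.0638, 0.0598]
orientation: [3.139, 0.002, -2.434]
contact_force: [-3.9, 10.5, 7.1]
finger_gap: 0.0121
time: 16.18
position: [0.5246, -0.0637, 0.0598]
orientation: [3.139, 0.002, -2.434]
contact_force: [-0.4, 2.4, 0.8]
finger_gap: 0.0121
```

```bash
python3 -m inch '[{"dp":[0,0,0],"delta_rot":[0,0,0.06]},{"dp":[0,0,0],"delta_rot":[0,0,0.12]},{"dp":[0,0,0],"delta_rot":[0,0,0.18]},{"dp":[0,0,0],"delta_rot":[0,0,0.24]},{"dp":[0,0,0],"delta_rot":[0,0,0.3]}]'
python3 -m inch '[{"dp":[0,0,0],"delta_rot":[0,0,0.06]},{"dp":[0,0,0],"delta_rot":[0,0,0.12]},{"dp":[0,0,0],"delta_rot":[0,0,0.18]},{"dp":[0,0,0],"delta_rot":[0,0,0.24]},{"dp":[0,0,0],"delta_rot":[0,0,0.24]}]'
python3 -m inch '[{"dp":[0,0,0],"delta_rot":[0,0,0]}]'
```

```text
time: 16.8
position: [0.5248, -0.0639, 0.0598]
orientation: [3.138, 0.0, -3.067]
contact_force: [-0.2, 0.1, 0.0]
finger_gap: 0.0119
time: 17.42
position: [0.5247, -0.0643, 0.0598]
orientation: [3.139, -0.001, 2.715]
contact_force: [-1.4, -1.0, 0.0]
finger_gap: 0.0116
time: 17.55
position: [0.5247, -0.0643, 0.0598]
orientation: [3.139, -0.001, 2.717]
contact_force: [-0.4, 1.7, 0.6]
finger_gap: 0.0119
```

Yaw is 2.717 against a target of 2.719. Next I release, lift and check.

```bash
python3 -m inch '[{"dp":[0,0,0],"delta_rot":[0,0,0]},{"dp":[0,0,0],"delta_rot":[0,0,0]},{"dp":[0,0,0],"delta_rot":[0,0,0]},{"dp":[0,0,0],"delta_rot":[0,0,0]},{"dp":[0,0,-0.1],"delta_rot":[0,0,0]}]' 0.5
python3 -m inch '[{"dp":[0,0,-0.3],"delta_rot":[0,0,0]},{"dp":[0,0,-0.6],"delta_rot":[0,0,0]},{"dp":[0,0,-0.8],"delta_rot":[0,0,0]},{"dp":[0,0,-0.8],"delta_rot":[0,0,0]},{"dp":[0,0,-0.8],"delta_rot":[0,0,0]}]' 1
python3 - <<'E'
from h import *
np.set_printoptions(precision=4,suppress=True)
f=eyes.grab_frame("wrist"); save(f,"w13");s=env.sense();print(s["position"],s["orientation"],s["joint_positions"])
save(f,"w13c",(190,320,250,400),5)
E
```

```text
time: 18.18
position: [0.5243, -0.0643, 0.0746]
orientation: [3.139, -0.003, 2.717]
contact_force: [-0.3, -0.2, 0.6]
finger_gap: 0.0474
time: 18.8
position: [0.5241, -0.0646, 0.1945]
orientation: [3.139, -0.003, 2.717]
contact_force: [0.6, 0.1, 0.1]
finger_gap: 0.0914
[ 0.524  -0.0646  0.194 ] [ 3.1393 -0.0044  2.7172] [-0.2493  0.3791  1.8183  0.0037  0.9481 -1.3979]
```

View pics/w13.png

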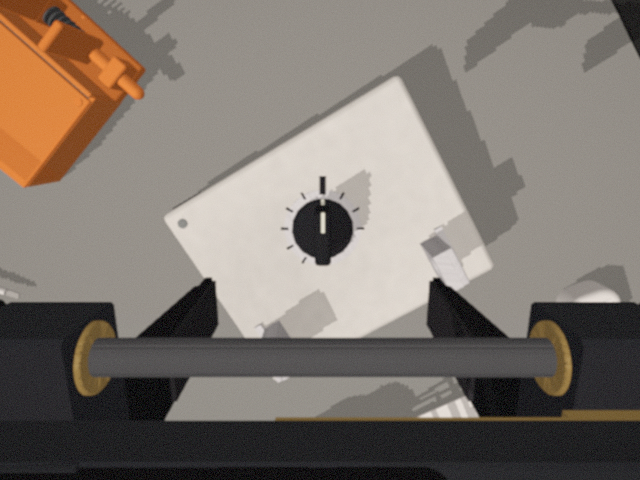

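View pics/w13c.png

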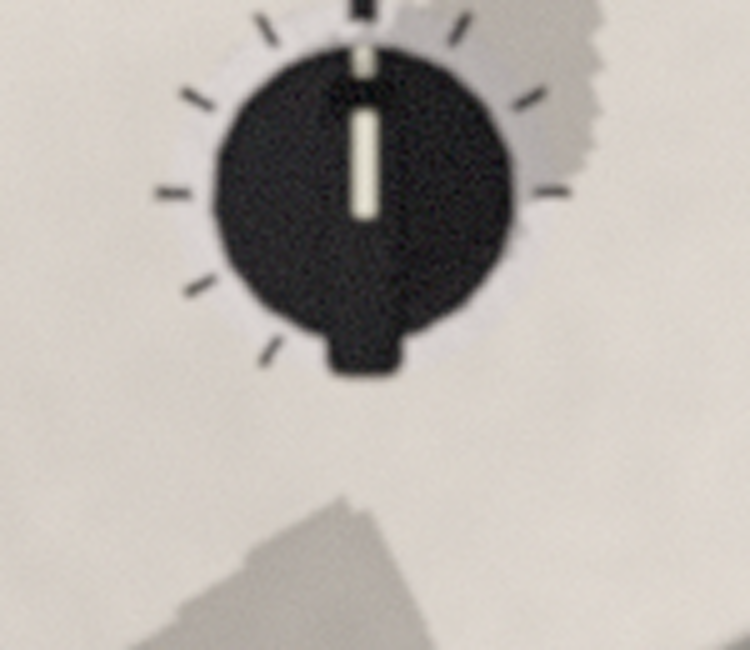

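```bash
python3 -m inch '[{"dp":[0.1,0.2,-0.05],"delta_rot":[0,0,-0.05]},{"dp":[0.2,0.4,-0.1],"delta_rot":[0,0,-0.1]},{"dp":[0.3,0.6,-0.1],"delta_rot":[0,0,-0.16]},{"dp":[0.4,0.8,-0.1],"delta_rot":[0,0,-0.22]},{"dp":[0.48,0.96,-0.1],"delta_rot":[0,0,-0.256]}]' 1
python3 -m inch '[{"dp":[0,0,0],"delta_rot":[0,0,0]}]'
```

```text
time: 19.48
position: [0.5172, 0.0975, 0.2086]
orientation: [3.137, -0.005, -3.026]
contact_force: [0.5, -0.4, -0.3]
finger_gap: 0.0948
time: 19.6
position: [0.5167, 0.0986, 0.2076]
orientation: [3.137, -0.007, -3.024]
contact_force: [0.6, 0.3, -1.2]
finger_gap: 0.0952
```

```bash
python3 -m inch '[{"dp":[-0.03,0.25,0],"delta_rot":[0.002,-0.003,0.002]},{"dp":[-0.05,0.5,0],"delta_rot":[0.002,-0.003,0.002]},{"dp":[-0.07,0.75,0],"delta_rot":[0.002,-0.003,0.002]},{"dp":[-0.09,0.95,0],"delta_rot":[0.002,-0.003,0.002]}]' 1
python3 -m inch '[{"dp":[-0.02,0.25,0.1],"delta_rot":[0,0,0]},{"dp":[-0.035,0.45,0.25],"delta_rot":[0,0,0]},{"dp":[-0.035,0.52,0.4],"delta_rot":[0,0,0]},{"dp":[-0.035,0.52,0.4],"delta_rot":[0,0,0]}]'
python3 - <<'E'
from h import *
np.set_printoptions(precision=4,suppress=True)
f=eyes.grab_frame("wrist"); save(f,"w14");s=env.sense();print(s["position"],s["orientation"])
for n,z in [("guard_grip",.066),("guard",.004),("stub_tip",.03),("bolt_tip",.03)]:
  for r in tip_of("wrist",n)[:1]: print(n,r["at"],r["conf"],atz(f,r["at"],z))
E
```

```text
time: 20.1
position: [0.5133, 0.242, 0.2073]
orientation: [-3.141, -0.002, -3.03]
contact_force: [-0.5, -0.0, -0.3]
finger_gap: 0.0953
time: 20.6
position: [0.5091, 0.3194, 0.1452]
orientation: [-3.14, -0.006, -3.031]
contact_force: [-0.1, 0.3, 0.5]
finger_gap: 0.0954
[0.5097 0.3193 0.1465] [-3.1405 -0.0039 -3.0308]
guard_grip [247.9, 336.6] 0.62 [0.5055 0.3265 0.066 ]
guard [163.9, 339.5] 0.96 [0.4585 0.3249 0.004 ]
stub_tip [238.2, 433.5] 0.7 [0.5004 0.3952 0.03  ]
bolt_tip [237.1, 227.2] 0.86 [0.5158 0.2518 0.03  ]
```

View pics/w14.png

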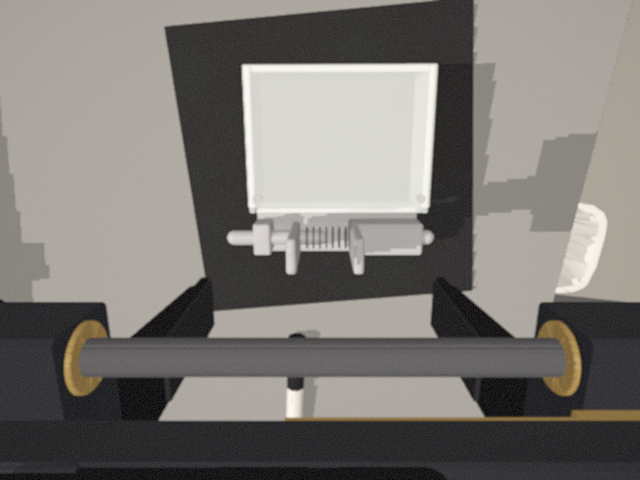

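```bash
python3 -m inch '[{"dp":[0,0.01,0.2],"delta_rot":[0,0,0]},{"dp":[0,0.01,0.4],"delta_rot":[0,0,0]},{"dp":[0,0.01,0.6],"delta_rot":[0,0,0]},{"dp":[0,0.01,0.645],"delta_rot":[0,0,0]},{"dp":[0,0.01,0.645],"delta_rot":[0,0,0]}]' 1
python3 -m inch '[{"dp":[0,0,0],"delta_rot":[0,0,0]},{"dp":[0,0,0],"delta_rot":[0,0,0]},{"dp":[0,0,0],"delta_rot":[0,0,0]},{"dp":[0,0,0],"delta_rot":[0,0,0]},{"dp":[0,0,0],"delta_rot":[0,0,0]}]' 0.2 45
python3 -m inch '[{"dp":[0,0,0],"delta_rot":[0,0,0]},{"dp":[0,0,0],"delta_rot":[0,0,0]},{"dp":[0,0,0],"delta_rot":[0,0,0]},{"dp":[0,0,0],"delta_rot":[0,0,0]},{"dp":[0,0,0],"delta_rot":[0,0,0]}]'
python3 -m inch '[{"dp":[0,0,0],"delta_rot":[0,0,0]},{"dp":[0,0,0],"delta_rot":[0,0,0]}]'
python3 - <<'E'
from h import *
f=eyes.grab_frame("wrist"); save(f,"w15")
E
```

```text
time: 21.48
position: [0.5105, 0.3208, 0.0522]
orientation: [3.141, -0.0, -3.031]
contact_force: [-0.8, 0.2, 0.4]
finger_gap: 0.0949
time: 22.1
position: [0.5105, 0.3209, 0.0522]
orientation: [3.141, -0.0, -3.031]
contact_force: [0.0, -0.2, -0.0]
finger_gap: 0.0504
time: 22.72
position: [0.5107, 0.321, 0.0524]
orientation: [3.141, 0.0, -3.031]
contact_force: [0.6, 1.9, 2.9]
finger_gap: 0.0268
time: 22.98
position: [0.5107, 0.321, 0.0524]
orientation: [3.141, 0.0, -3.031]
contact_force: [-0.2, 1.8, 3.3]
finger_gap: 0.0269
```

View pics/w15.png

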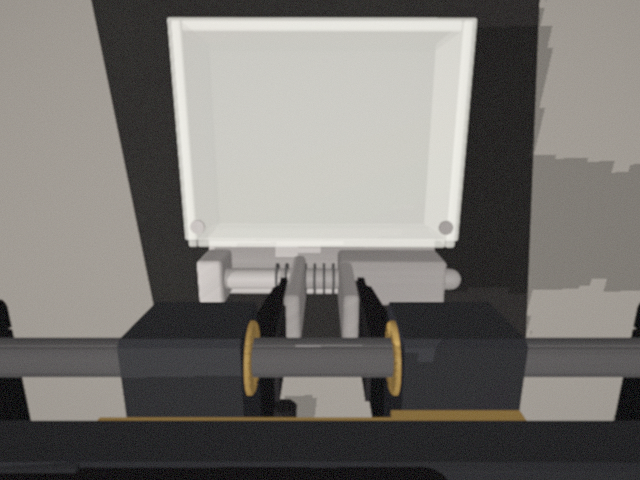

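```bash
python3 -m inch '[{"dp":[0,0,-0.1],"delta_rot":[0,0,0]},{"dp":[0,0,-0.3],"delta_rot":[0,0,0]},{"dp":[0,0,-0.55],"delta_rot":[0,0,0]},{"dp":[-0.01,-0.1,-0.8],"delta_rot":[0,0,0]},{"dp":[-0.02,-0.25,-1.0],"delta_rot":[0,0,0]}]' 
python3 -m inch '[{"dp":[-0.02,-0.2,0],"delta_rot":[0,0,0]},{"dp":[-0.04,-0.4,0],"delta_rot":[0,0,0]},{"dp":[-0.06,-0.6,0],"delta_rot":[0,0,0]},{"dp":[-0.08,-0.8,0.0],"delta_rot":[0,0,0]},{"dp":[-0.1,-1.0,0],"delta_rot":[0,0,0]}]' 
python3 -m inch '[{"dp":[-0.02,-0.2,0],"delta_rot":[0,0,0]},{"dp":[-0.04,-0.4,0],"delta_rot":[0,0,0]},{"dp":[-0.06,-0.6,0],"delta_rot":[0,0,0]},{"dp":[-0.08,-0.8,0.0],"delta_rot":[0,0,0]},{"dp":[-0.1,-0.9,0],"delta_rot":[0,0,0]}]'
```

```text
time: 23.65
position: [0.5175, 0.2836, 0.2044]
orientation: [3.141, 0.001, -3.031]
contact_force: [0.6, -0.3, -2.0]
finger_gap: 0.0271
time: 24.28
position: [0.5487, 0.1351, 0.2049]
orientation: [3.141, 0.001, -3.031]
contact_force: [1.0, 0.5, -1.8]
finger_gap: 0.0268
time: 24.9
position: [0.5785, 0.0013, 0.2052]
orientation: [3.141, 0.0, -3.032]
contact_force: [0.1, 0.4, -2.6]
finger_gap: 0.0268
```

```bash
python3 -m inch '[{"dp":[-0.02,-0.2,0],"delta_rot":[0,0,0]},{"dp":[-0.04,-0.4,0],"delta_rot":[0,0,0]},{"dp":[-0.04,-0.453,0.1],"delta_rot":[0,0,0]},{"dp":[-0.04,-0.453,0.25],"delta_rot":[0,0,0]},{"dp":[-0.04,-0.453,0.3],"delta_rot":[0,0,0]}]'
python3 -m inch '[{"dp":[0,0,0],"delta_rot":[0,0,0]}]'
python3 - <<'E'
from h import *
np.set_printoptions(precision=4,suppress=True)
f=eyes.grab_frame("wrist"); save(f,"w16");s=env.sense();print(s["position"],s["orientation"])
f=eyes.grab_frame("side"); save(f,"s16",(120,320,240,440),3)
E
```

```text
time: 25.52
position: [0.591, -0.0647, 0.1585]
orientation: [3.14, -0.002, -3.032]
contact_force: [-0.2, -0.7, -1.8]
finger_gap: 0.027
time: 25.65
position: [0.5907, -0.064, 0.1581]
orientation: [3.139, -0.003, -3.031]
contact_force: [-0.4, -0.3, -2.2]
finger_gap: 0.0265
[ 0.5908 -0.064   0.1584] [ 3.1395 -0.0031 -3.0312]
```

View pics/w16.png

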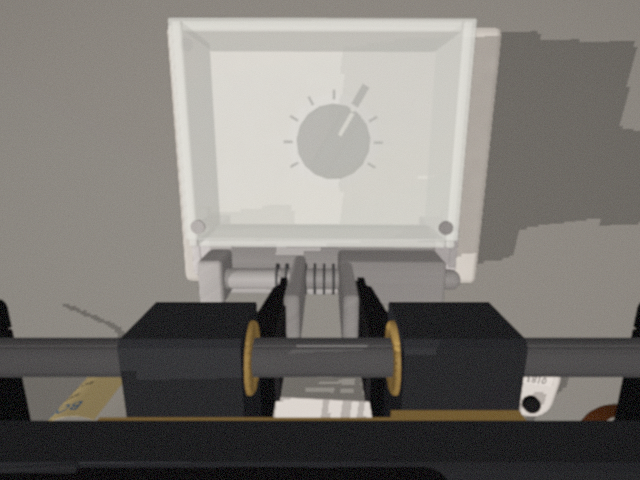

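View pics/s16.png

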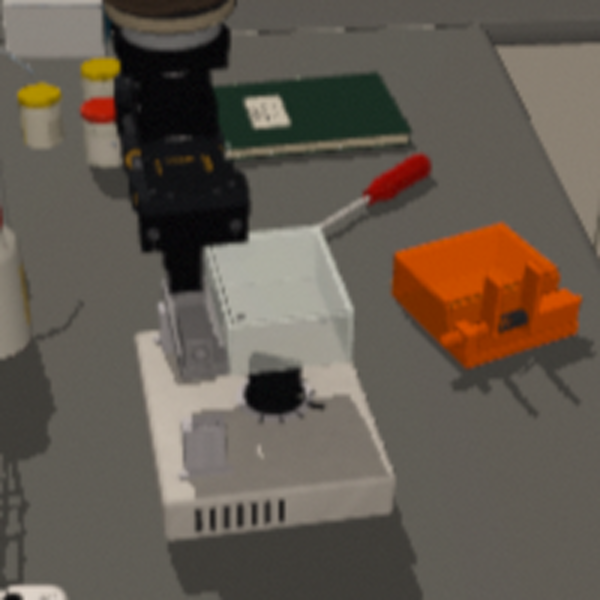

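```bash
python3 -m inch '[{"dp":[-0.006,-0.011,0.05],"delta_rot":[0.001,-0.0015,-0.001]},{"dp":[-0.006,-0.011,0.15],"delta_rot":[0.001,-0.0015,-0.001]},{"dp":[-0.006,-0.011,0.25],"delta_rot":[0.001,-0.0015,-0.001]},{"dp":[-0.006,-0.011,0.25],"delta_rot":[0.001,-0.0015,-0.001]}]'
python3 - <<'E'
from h import *
np.set_printoptions(precision=4,suppress=True)
f=eyes.grab_frame("wrist"); save(f,"w17");s=env.sense();print(s["position"],s["orientation"],s["contact_force"])
E
```

```text
time: 26.25
position: [0.5913, -0.0655, 0.1196]
orientation: [3.141, -0.002, -3.029]
contact_force: [0.8, -0.6, -1.9]
finger_gap: 0.0266
[ 0.5917 -0.0656  0.1205] [ 3.1414 -0.0006 -3.0292] [ 0.4297 -0.0809 -3.0299]
```

View pics/w17.png

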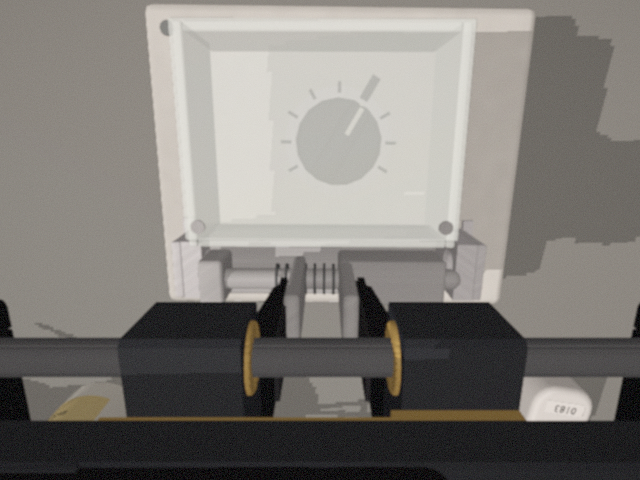

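```bash
python3 -m inch '[{"dp":[0,0,0.06],"delta_rot":[0,0,0.003]},{"dp":[0,0,0.12],"delta_rot":[0,0,0.003]},{"dp":[0,0,0.16],"delta_rot":[0,0,0.003]},{"dp":[0,0,0.16],"delta_rot":[0,0,0.003]}]'
python3 -m inch '[{"dp":[0,0,0.012],"delta_rot":[0,0,0]},{"dp":[0,0,0.02],"delta_rot":[0,0,0]},{"dp":[0,0,0.02],"delta_rot":[0,0,0]}]'
```

```text
time: 26.8
position: [0.5915, -0.0656, 0.0959]
orientation: [3.141, -0.001, -3.035]
contact_force: [-0.0, -0.0, -2.2]
finger_gap: 0.0269
time: 27.18
position: [0.5917, -0.0655, 0.0934]
orientation: [3.141, -0.001, -3.035]
contact_force: [0.0, 1.5, 2.2]
finger_gap: 0.0271
```

```bash
python3 -m inch '[{"dp":[0,0.02,0],"delta_rot":[0,0,0]},{"dp":[0,0.04,0],"delta_rot":[0,0,0]},{"dp":[0,0.04,0],"delta_rot":[0,0,0]}]'
python3 -m inch '[{"dp":[0,0.01,0],"delta_rot":[0,0,0]},{"dp":[0,0.02,0],"delta_rot":[0,0,0]},{"dp":[0,0.02,0],"delta_rot":[0,0,0]}]'
python3 - <<'E'
from h import *
f=eyes.grab_frame("wrist"); save(f,"w18")
E
```

```text
time: 27.55
position: [0.5911, -0.0593, 0.0935]
orientation: [3.141, -0.001, -3.035]
contact_force: [0.3, 1.8, -0.6]
finger_gap: 0.0272
time: 27.92
position: [0.5907, -0.0561, 0.0935]
orientation: [3.141, -0.001, -3.035]
contact_force: [-0.3, 0.3, -0.9]
finger_gap: 0.0272
```

View pics/w18.png

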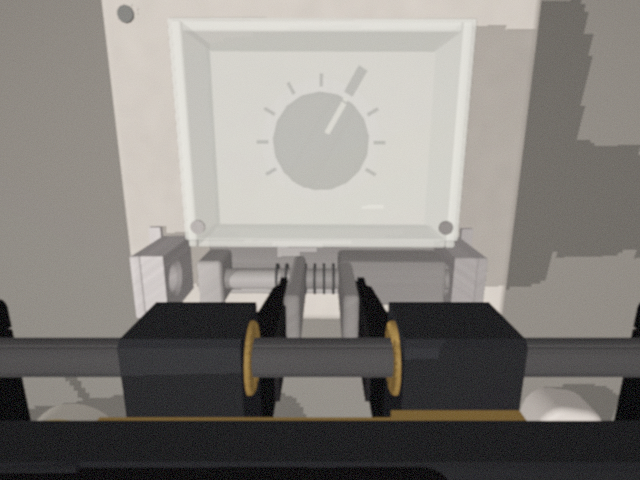

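```bash
python3 -m inch '[{"dp":[0,0.01,0],"delta_rot":[0,0,0]},{"dp":[0,0.015,0],"delta_rot":[0,0,0]},{"dp":[0,0.015,0],"delta_rot":[0,0,0]}]'
python3 -m inch '[{"dp":[0,0.01,0],"delta_rot":[0,0,0]},{"dp":[0,0.015,0],"delta_rot":[0,0,0]},{"dp":[0,0.015,0],"delta_rot":[0,0,0]}]'
```

```text
time: 28.35
position: [0.5906, -0.0548, 0.0936]
orientation: [-3.141, -0.0, -3.035]
contact_force: [-0.7, -7.8, -0.1]
finger_gap: 0.0267
time: 28.72
position: [0.5906, -0.0546, 0.0938]
orientation: [-3.138, 0.0, -3.034]
contact_force: [-0.9, -14.4, -0.2]
finger_gap: 0.0265
```

```bash
python3 -m inch '[{"dp":[0,-0.008,0.002],"delta_rot":[0,0,0]},{"dp":[0,-0.008,0.002],"delta_rot":[0,0,0]}]'
python3 -m inch '[{"dp":[0,0,0],"delta_rot":[0,0,0]},{"dp":[0,0,0],"delta_rot":[0,0,0]},{"dp":[0,0,0],"delta_rot":[0,0,0]},{"dp":[0,0,0],"delta_rot":[0,0,0]},{"dp":[0,0,0],"delta_rot":[0,0,0]}]' 0.9
python3 -m inch '[{"dp":[0,0,0],"delta_rot":[0,0,0]},{"dp":[0,0,0],"delta_rot":[0,0,0]},{"dp":[0,0,0],"delta_rot":[0,0,0]},{"dp":[0,0,-0.1],"delta_rot":[0,0,0]},{"dp":[0,0,-0.2],"delta_rot":[0,0,0]}]' 0.9
python3 - <<'E'
from h import *
f=eyes.grab_frame("wrist"); save(f,"w19")
f=eyes.grab_frame("side"); save(f,"s19",(170,310,250,450),4)
E
```

```text
time: 28.98
position: [0.5906, -0.0557, 0.0933]
orientation: [-3.138, -0.0, -3.034]
contact_force: [-0.3, -0.1, -2.7]
finger_gap: 0.0265
time: 29.6
position: [0.5906, -0.0554, 0.0934]
orientation: [-3.138, -0.0, -3.035]
contact_force: [0.6, 0.1, -0.1]
finger_gap: 0.0715
time: 30.22
position: [0.5908, -0.0553, 0.1247]
orientation: [-3.138, 0.0, -3.035]
contact_force: [1.1, -0.6, 0.1]
finger_gap: 0.0853
```

View pics/w19.png

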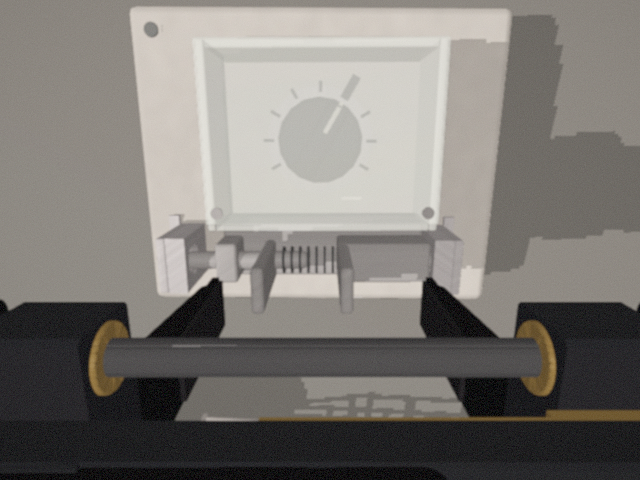

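View pics/s19.png

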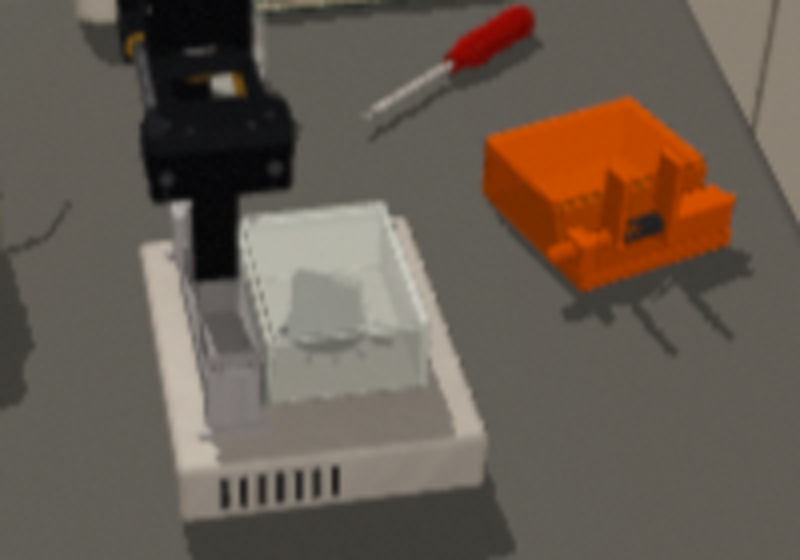

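```bash
python3 -m inch '[{"dp":[0,0,-0.2],"delta_rot":[0,0,0]},{"dp":[0,0,-0.45],"delta_rot":[0,0,0]},{"dp":[0,0,-0.65],"delta_rot":[0,0,0]},{"dp":[0,0,-0.65],"delta_rot":[0,0,0]}]' 1
python3 - <<'E'
from h import *
np.set_printoptions(precision=4,suppress=True)
f=eyes.grab_frame("wrist"); save(f,"w20",(20,270,180,480),2.6)
for n,z in [("guard_grip",.107),("guard",.045),("stub_tip",.071),("bolt_tip",.071),("hole_bolt",.071),("hole_blind",.071)]:
  for r in tip_of("wrist",n)[:1]: print(n,r["at"],r["conf"],atz(f,r["at"],z))
# height check: hood top and bar depth
for p in [(70,330),(150,260)]: print(dep(f,p))
f=eyes.grab_frame("side"); save(f,"s20"); f=eyes.grab_frame("scene"); save(f,"c20",(170,310,240,420),4)
E
```

```text
time: 30.82
position: [0.5919, -0.0552, 0.2255]
orientation: [-3.136, 0.007, -3.035]
contact_force: [0.4, -0.0, -0.1]
finger_gap: 0.095
guard_grip [229.6, 323.7] 0.81 [ 0.588  -0.0565  0.107 ]
guard [155.8, 324.5] 0.71 [ 0.5409 -0.0611  0.045 ]
stub_tip [218.4, 407.7] 0.57 [0.5803 0.0089 0.071 ]
hole_bolt [216.6, 234.2] 0.93 [ 0.5936 -0.1268  0.071 ]
hole_blind [221.9, 397.4] 0.87 [0.5839 0.0013 0.071 ]
[ 0.4814 -0.0639  0.0908]
[ 0.5391 -0.1072  0.091 ]
```

View pics/w20.png

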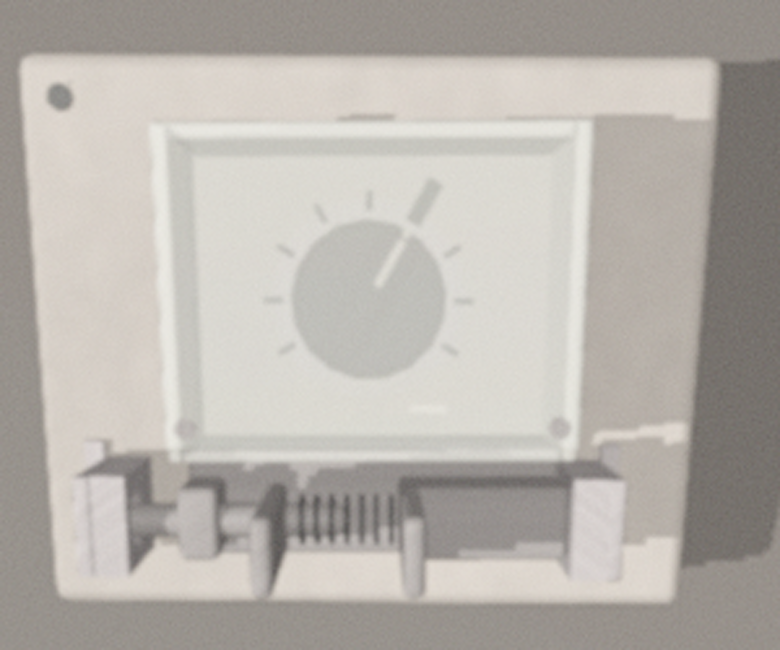

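View pics/s20.png

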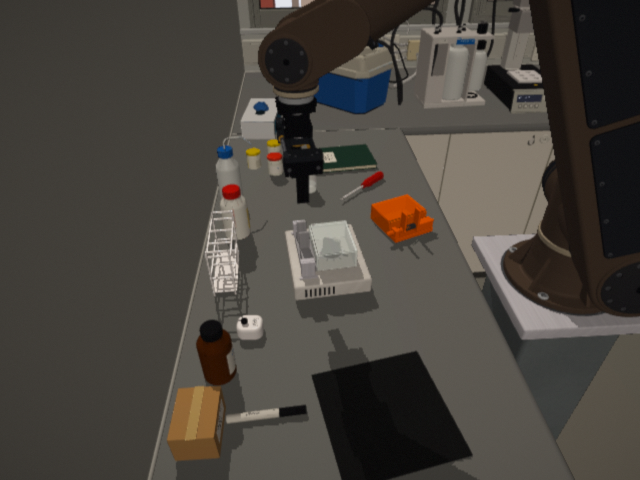

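View pics/c20.png

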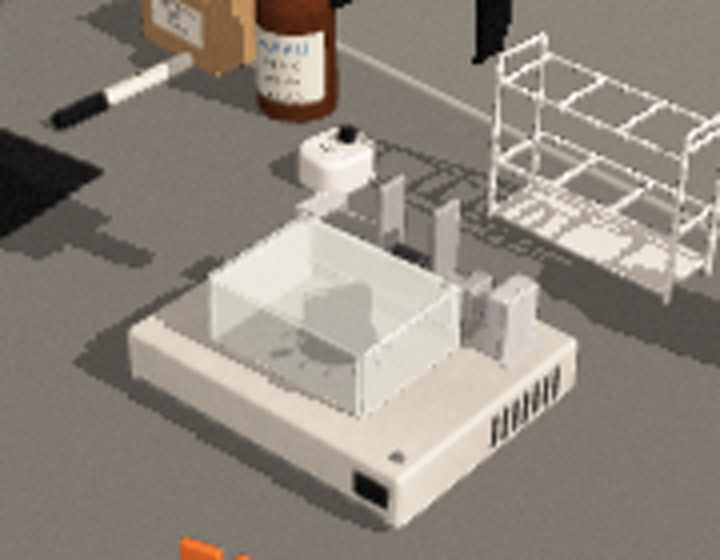

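```bash
python3 - <<'E'
from h import *
print(workorder.close_job())
E
```

```text
the job is handed in; nothing more can be done
None
```

The job is done and handed in at about 31 s of the 72 s allowed. I drew the bolt, took the clear guard off, stood it on the mat and let go of it. I then turned the dial from about −35° to the thick mark. Last, I refitted the guard: lowered it on the −y side, pushed it to +y until it stopped, and let go so the bolt shot out.

**Last checks:**
- **Dial:** the pointer lines up with the thick mark, by eye to about 1°.
- **Guard seating:** the hood top measures 91 mm at two points, as it should when flat on the controller. The guard sits about 1 mm to +y of the dial's axis, within its play.
- **Bolt:** the tabs are back at full spacing, and the bolt and stub are in their lugs. This is judged from the pictures; the network did not report the bolt's tip in the last wrist view.
- **Other things:** everything else on the bench looks unmoved.
- **Forces:** the largest wrist force shown was about 14 N, at the push to the stop.

No check failed. Lengths read from the wrist camera came out 2–5% short, so I checked positions against the arm's own readings as well.

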